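# Fit the aerial's loading coil from the spares case

## Task

Raise the self-closing lid of the grey spares case and take out the aerial loading coil kept inside. Fit the coil in the aerial mount, turned so that its flat foot drops into the slot and its flange sits flush on the mount; do not force it. Leave the coil standing there and the case shut, and do not disturb the other things on the table.

Things in the scene. Friction and masses are not known exactly. Their poses are not given: they have to be found in the camera images.
- case: Grey open-topped plastic case fixed to the table, left or right of its middle: 130 (x) x 190 (y) x 125 mm high, walls 5 mm. Origin at the centre of its underside, z up; its own +x points from its front (lip side) to the hinge side. A black rack fixed on its floor (56 x 70 mm, centred at x = -32 mm, top 35 mm up) holds the coil; nothing else is inside.
- lid (a joint): Lid angle: 0 shut, grows as the lip rises, end stop 1.48 rad. Flat clear panel in a black frame, 160 x 190 x 6 mm, 0.18 kg, hinged on the case's far (+x) top edge. It never stays up: gravity shuts it, slowed by hinge damping (0.3 N m s/rad): some 5 to 7 s from fully up. 1.5 to 3 N at the lip raises it; it may lean on the hand meanwhile.
- lid_hinge (a point): Middle of the lid's hinge line, on the case at x = +65 mm, y = 0, 125.5 mm above the table; the hinge line runs along the case's y.
- lid_lip (a point): Middle of the lid's free front edge, on its underside, 160 mm from the hinge line. The lid overhangs the case's front wall by 30 mm, over its whole 190 mm width, so that fingertips fit underneath.
- coil: Loading coil, 96 mm tall, 0.28 kg +-25 %, upright; origin at the centre of its foot's underside. Flat foot 40 (x) x 16 (y) mm, 18 mm tall, the lowest 7 mm 36 x 12; flange 54 mm across, z 18 to 24; copper winding 43 mm across, z 24 to 68; black grip block 38 (x) x 30 (y) mm, z 68 to 96. Starts in the rack, 3 mm play, at x -32, y 0, z 17 mm of the case, axes as the case's within 0.03 rad.
- mount: Aerial mount fixed to the table: round grey foot 130 mm across, 14 mm high, carrying an aluminium socket block 78 (x) x 56 (y) mm, top face 45 mm above the table. Origin at the centre of its underside, z up. It has a slot along its own x in the top face.
- mount_slot (a point): Centre of the slot's mouth, in the mount's top face, axes as the mount's. Slot 44 (x) x 20 (y) mm, 22 mm deep, mouth chamfered 2 mm: 2 mm play each side round the coil's foot, which fits either way round (half-turn). Seated, the flange rests on the top face and the coil's origin is 18 mm below this point.
- torch: Red torch standing upright, 115 mm tall, 36 mm across at the head, origin under its centre; near the middle between case and mount. Bystander.
- tape: Grey tape roll lying flat, 92 mm across, 45 mm high, origin under its centre. Bystander.
- phone: Black phone lying flat, 150 x 72 x 9 mm, origin under its centre. Bystander.
- water_a: Water bottle, 62 mm across, 190 mm tall, upright, origin under its centre. Bystander.
- water_b: Another such water bottle. Bystander.
- mug: White mug, 80 mm across, 90 mm tall, origin under its centre. Bystander.
- pen: Black marker lying flat, 140 mm long, 12 mm thick. Bystander.
Mind the look-alikes: they are no part of the job. What is shaped like the mount but brown is not meant.

How it is judged:
By the outcome, as a careful person would: the job done as asked, in the order asked, and still so for the second after the job is handed in, with the robot touching nothing.
It also fails if it takes over 61 s, if anything falls off the work surface, if the arm or the gripper's body presses on something with over 40 N, if the wrist force passes 120 N, or if a joint passes its speed limit or range.

## Robot

A 6-joint arm with a two-finger parallel gripper is mounted at the origin on the work surface. World frame = base frame: x ahead of the robot, y to its left, z up, the work surface at z = 0. Lengths are in m, angles in degrees, forces in N, time in s.
With the tool pointing down it reaches from about 0.3 to 0.825 m from the base axis. Payload 5.4 kg.
Tool frame: the origin (TCP) lies on the centre line of the jaws, within the pads' length; the fingertips stand env.tips_ahead ahead of it and the grasp point (between the pads) lies 2 mm behind it (env.tips_ahead is the distance from the TCP to the fingertips, in m); z points along the fingers, y is the line along which they close (so a half turn about z gives the same grasp; the last joint's range is limited). The gripper opens to 92 mm and grips with 3 to 60 N. Pads are 20 mm wide; open, the fingers measure 128 mm over their backs; the gripper's body (75 mm by 189 mm) begins 69 mm behind the grasp point.
Start: joints at [-12.038, 9.076, 91.501, -0, 79.423, -12.038], TCP at [0.575, -0, 0.232] pointing down, gripper open.
Joint ranges: [-166.64, 166.64], [-54.1, 131.32], [10.49, 154.53], [-73.88, 253.88], [9.74, 151.15], [-171.62, 171.62]. Speed limits (degrees/s): [147.25, 147.25, 180, 180, 180, 180].

## Interface

Orientations are given as a 3x3 rotation matrix whose columns are the frame's x, y, z axes.
In Python, from workcell import readout, viewer, order, env gives the robot as it stands.
- The arm moves only by the shell command python3 -m crank 'ROWS' [OPENING] [FORCE]. ROWS is rows parted by semicolons, their numbers by spaces, 1 to 12 of them, each of 4 numbers: dx, dy, dz in m, then a turn about the tool's z in degrees; each row shifts and turns the commanded pose from where the row before left it, along the tool's axes as they then stand; what a row does not reach is not made up. A row lasts 1/10 s, in which the tool goes at most 0.05 m and 8.59 degrees, less where a joint would pass 70% of its speed; a pose out of reach is approached as far as the arm can. OPENING is the finger opening in m, set as the command begins (- or left out keeps the last). The fingers move at their own pace and stop on an object; FORCE is the grip in N (left out, the last holds). Time passes only in rows, so rows that do not move let the fingers close. It prints the time, the measured TCP pose, the force, the opening and the grip force at its end.
- readout.observe(): the state, without advancing time (a new reading comes with each control period).
- viewer.capture(name): name is "scene" or "side" or "wrist"; returns the picture (420x560x3 uint8, red, green, blue); there is no depth.
- viewer.get_calibration(name): a dict with "intrinsics" (3x3 intrinsics, pixels), "R" (3x3) and "t" (3): a world point X has camera coordinates R X + t. Camera axes: x right, y down, z forward; pixel columns grow to the right and rows downward; lengths in m; the calibration is good to about 2 mm. A picture is of the moment at which its call begins: read the wrist's pose just before it. get_calibration takes no time and is no camera call; for the wrist camera it gives the pose at the moment of the call.
- order.hand_in(): hands the job in; it is judged then, once.
Trained networks look in the newest picture that a camera, given by its name, has taken for a name from the list of things; names that differ only in an ending like _2 or _b are one class to them, and where a whole thing is asked for, a point or a joint stands for the part that bears it (a point fixed in the world has none). Each returns a list of dicts, best first, with "confidence" (0 to 1); they miss things now and then, are a little off and sometimes report something else, mostly with a low value. They report only what shows in the picture. A call takes as long as a camera call. They do not tell look-alikes from the thing itself.
- viewer.boxes_of(camera, label): "centre" ([column, row] as shares, 0 to 1, of the picture: columns of its width, rows of its height, amid what is visible of it).
The state is a dict: "time": time; "qpos": joint angles; "joint_velocities": joint speeds; "joint_torque": joint torques, N m; "tcp_pos": TCP position; "orientation": TCP orientation; "ft_force": force on the tool from outside, world axes, zero at the start; "torque": the same for the moment, N m; "grip_width": finger opening in m; "grasp_force": force on a finger pad.
Only numpy, scipy, OpenCV 4.12 (cv2) and the standard library are available. Lean on these libraries where they do the work, as an engineer would, in place of code of your own. Each camera call takes 0.05 s, during which the arm holds its last target. There are 200 camera calls.

## Working session

There is one attempt and no reset: what is moved stays moved. The work goes in short steps, Python scripts to look and compute and a shell command to move; the robot and the scene stay as the last step left them, time stands still between calls to the robot, and variables do not carry over. Pictures are saved under pics/ and viewed, at most 10 in all, crops included, and the job is handed in when it is done.

```bash
ls; mkdir -p pics
python3 - <<'E'
from workcell import readout, viewer, order, env
import cv2
print(env.tips_ahead, readout.observe())
for c in ["scene","side"]:
    im=viewer.capture(c); cv2.imwrite(f"pics/{c}0.png",im[:,:,::-1])
    k=viewer.get_calibration(c); print(c,k)
    for l in ["case","lid","lid_lip","lid_hinge","coil","mount","mount_slot","torch","tape","phone","water_a","mug","pen"]:
        print(l,[(round(b["confidence"],2),round(b["centre"][0]*560),round(b["centre"][1]*420)) for b in viewer.boxes_of(c,l)][:4])
E
```

```text
pics
0.017 {'time': 0.0, 'qpos': array([-1.20381137e+01,  9.11116037e+00,  9.15700340e+01, -5.78226341e-04,
        7.94214709e+01, -1.20366107e+01]), 'joint_velocities': array([-0.01341895, -0.08531172,  0.00998228,  0.00074242,  0.00260285,
       -0.00943495]), 'joint_torque': array([ 4.79022274e-04, -3.85570908e+01, -3.22103977e+01,  7.00944406e-02,
        3.78346047e-02, -1.56143192e-04]), 'tcp_pos': array([5.74427551e-01, 9.51241031e-05, 2.30652185e-01]), 'orientation': array([[ 2.46885263e-05,  9.99998461e-01, -1.75451093e-03],
       [ 9.99999933e-01, -2.40499034e-05,  3.64009333e-04],
       [ 3.63966577e-04, -1.75451980e-03, -9.99998395e-01]]), 'ft_force': array([ 0.20723508, -0.35301741, -0.37842315]), 'torque': array([-0.04114801,  0.03787812, -0.09338031]), 'grasp_force': 0.0, 'grip_width': 0.09180886810564895}
scene {'intrinsics': array([[425.89371178,   0.        , 271.51321214],
       [  0.        , 425.89371178, 213.39524612],
       [  0.        ,   0.        ,   1.        ]]), 'R': array([[ 0.41727949,  0.90865309, -0.01507948],
       [ 0.76302167, -0.35931805, 
[... 706 characters left out ...]
      ,   0.        ,   1.        ]]), 'R': array([[ 0.99277897, -0.11782265,  0.0225331 ],
       [-0.0609199 , -0.65701779, -0.7514096 ],
       [ 0.10333772,  0.74461093, -0.65945119]]), 't': array([-0.50640604,  0.07834704,  1.52214846])}
case [(0.87, 308, 179)]
lid [(0.97, 306, 165)]
lid_lip [(0.61, 302, 166)]
lid_hinge [(0.8, 302, 169)]
coil []
mount [(0.93, 333, 262), (0.73, 260, 251), (0.66, 226, 370), (0.59, 255, 213)]
mount_slot [(0.98, 260, 254), (0.92, 335, 261), (0.92, 225, 374), (0.54, 299, 150)]
torch [(0.78, 305, 203)]
tape [(0.68, 253, 218), (0.61, 302, 166)]
phone [(0.61, 252, 303)]
water_a [(0.79, 272, 127), (0.59, 294, 147)]
mug [(0.97, 331, 312), (0.32, 305, 166)]
pen []
```

View pics/scene0.png

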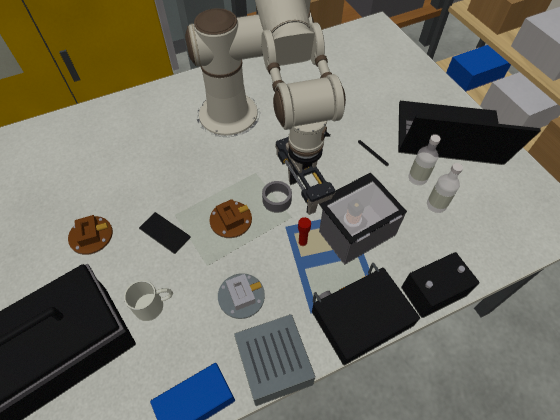

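View pics/side0.png

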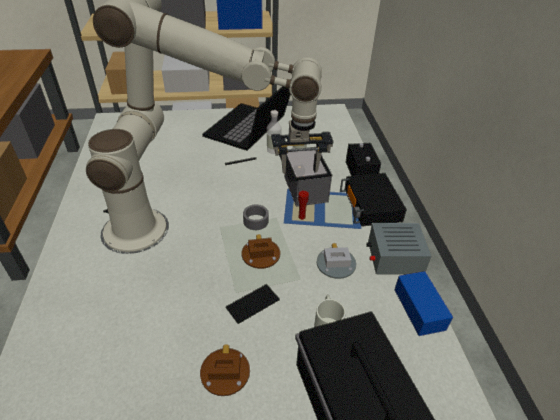

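The scene view shows the grey case at about (362,217) with the red torch at (304,232). The grey mount is at (241,294), and brown look-alikes are at (90,233) and (231,217). In the side view the grey mount is at (337,260) and the case at (308,178). I'll enlarge these for corners.

Run:
```python
import cv2,numpy as np
s=cv2.imread("pics/scene0.png");d=cv2.imread("pics/side0.png")
def c(im,x,y,w,h,W,H): return cv2.resize(im[y:y+h,x:x+w],(W,H),interpolation=cv2.INTER_CUBIC)
a=np.hstack([c(s,310,165,100,100,400,400-100),c(d,270,130,80,80,400,300)]) if 0 else None
top=np.hstack([c(s,310,170,100,75*1,400,300) ,c(d,265,130,100,75,400,300)])
top=np.hstack([c(s,308,170,104,100,400,385),c(d,265,125,104,100,400,385)])
bot=np.hstack([c(s,208,268,80,43,400,215),c(d,300,238,80,43,400,215)])
cv2.imwrite("pics/c1.png",np.vstack([top,bot]))
```

```text
(no output)
```

View pics/c1.png

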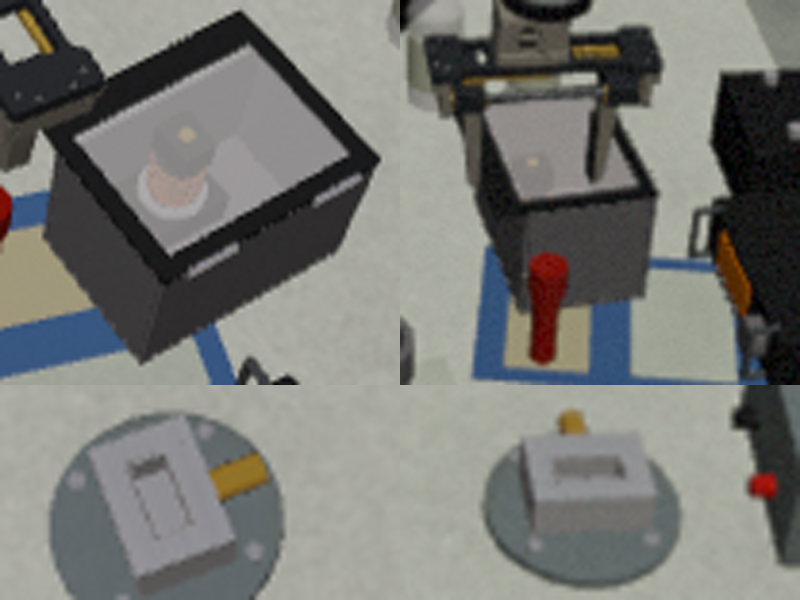

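```bash
cat > h.py <<'E'
import numpy as np
from scipy.optimize import least_squares
from workcell import readout, viewer, order, env
def proj(k,X):
    c=np.atleast_2d(X)@k["R"].T+k["t"]; p=c@k["intrinsics"].T; return p[:,:2]/p[:,2:]
def place(p,L):
    c,s=np.cos(p[2]),np.sin(p[2]); L=np.asarray(L,float)
    return L@np.array([[c,s,0],[-s,c,0],[0,0,1]])+[p[0],p[1],0]
def fit(obs,p0):  # obs: list of (calib, local pts, pixels)
    f=lambda p: np.concatenate([(proj(k,place(p,L))-P).ravel() for k,L,P in obs])
    r=least_squares(f,p0,loss="soft_l1"); return r.x,r.fun.reshape(-1,2)
def ray(k,uv,z):
    d=k["R"].T@np.linalg.inv(k["intrinsics"])@[*uv,1]; o=-k["R"].T@k["t"]; return o+d*(z-o[2])/d[2]
E
python3 - <<'E'
from h import *
np.set_printoptions(precision=4,suppress=True)
S=viewer.get_calibration("scene");D=viewer.get_calibration("side")
a=lambda l,o,s,e=(0,0):(np.array(l)-e)/s+o
so,do=np.array([308,170]),np.array([265,125])
H=.131
obs=[(S,[[.065,-.095,H],[.065,.095,H],[-.095,.095,H],[-.095,-.095,H],[.065,-.095,0],[.065,.095,0]],a([(167,283),(378,160),(240,12),(45,130),(143,362),(335,250)],so,3.846)),
 (D,[[.065,-.095,H],[.065,-.095,0],[-.065,-.095,0]],a([(655,192),(643,295),(525,312)],do,3.846,(400,0)))]
print("case",*fit(obs,[.65,.2,0]))
T=np.array([[-39,-28,45],[-39,28,45],[39,28,45],[39,-28,45],[-22,-10,45],[-22,10,45],[22,10,45],[22,-10,45]])/1e3
obs=[(S,T,a([(90,455),(180,415),(235,545),(135,577),(127,462),(165,452),(195,530),(160,540)],np.array([208,268]),5,(0,385))),
 (D,T[[3,0,1,2,7,4,5,6]][[1,2,3,0,5,6,7,4]],a([(532,500),(520,437),(640,432),(655,488),(558,483),(553,460),(620,455),(627,477)],np.array([300,238]),5,(400,385)))]
print("mount",*fit(obs,[.7,-.2,0]))
print("torch",ray(S,(303.5,221),.115),ray(D,(265+148/3.846,125+265/3.846),.115),"base",ray(D,(265+143/3.846,125+358/3.846),0))
print("tape",ray(S,(277,190),.045),"mug",ray(S,(142,291),.09),"phone",ray(S,(164,232),.01))
print("bottles",ray(S,(434,140),.19),ray(S,(456,169),.19),"fakes",ray(S,(231,212),.045),ray(S,(90,230),.045))
E
```

```text
case [0.6387 0.1668 0.119 ] [[ 0.043   0.1442]
 [ 0.8932 -0.2863]
 [-0.0826 -0.9923]
 [-3.1952 -2.9819]
 [-0.2445  1.3549]
 [ 0.9828 -0.0027]
 [ 1.3147 -0.3432]
 [ 0.8359  0.2794]
 [-1.2371  0.5664]]
mount [ 0.6749 -0.2263 -0.0384] [[-0.7622 -0.594 ]
 [ 0.5764  0.0254]
 [-0.0903 -0.9759]
 [-0.0065  0.5064]
 [ 0.2028  0.994 ]
 [-0.4467  0.3205]
 [-0.7221 -1.0904]
 [-0.7889 -0.3159]
 [ 0.9046 -0.0195]
 [ 0.4874 -0.3428]
 [ 0.0304 -0.362 ]
 [ 0.5526  1.2756]
 [ 0.0322 -1.0941]
 [-0.029  -1.102 ]
 [-0.0231 -0.692 ]
 [-0.2199 -0.5013]]
torch [0.5907 0.0036 0.115 ] [0.5954 0.0001 0.115 ] base [0.5977 0.0002 0.    ]
tape [0.419  0.0031 0.045 ] mug [ 0.5891 -0.4595  0.09  ] phone [ 0.3916 -0.3596  0.01  ]
bottles [0.5462 0.4423 0.19  ] [0.6588 0.4327 0.19  ] fakes [ 0.4335 -0.1557  0.045 ] [ 0.3154 -0.5536  0.045 ]
```

```bash
python3 -m crank '0 0 0 8.32;0 0 0 8.32;0 0 0 8.32;0 0 0 8.32;0 0 0 8.32;0 0 0 8.32;0 0 0 8.32;0 0 0 8.32;0 0 0 8.32;0 0 0 8.32;0 0 0 0' 0.092
python3 -m crank '-.018 -.04 0 0;-.018 -.04 0 0;-.018 -.04 0 0;-.018 -.04 0 0;0 0 0 0;0 0 0 0'
python3 - <<'E'
from h import *
import cv2
k=viewer.get_calibration("wrist"); im=viewer.capture("wrist"); cv2.imwrite("pics/w1.png",im[:,:,::-1]); 
print(k, readout.observe()["orientation"])
for l in ["lid_lip","lid_hinge","coil","case"]: print(l,[(round(b["confidence"],2),round(b["centre"][0]*560),round(b["centre"][1]*420)) for b in viewer.boxes_of("wrist",l)][:3])
E
```

```text
time: 2.5
tcp_pos: [0.575, -0.0, 0.2316]
orientation: [[0.993, 0.118, 0.0], [0.118, -0.993, -0.0], [0.0, 0.0, -1.0]]
ft_force: [-0.2, -0.7, 0.4]
grip_width: 0.0918
grasp_force: 0.0
time: 3.1
tcp_pos: [0.4845, 0.1507, 0.2318]
orientation: [[0.992, 0.123, 0.001], [0.123, -0.992, -0.0], [0.001, 0.001, -1.0]]
ft_force: [-1.0, -0.8, 0.6]
grip_width: 0.0918
grasp_force: 0.0
{'intrinsics': array([[304.95127886,   0.        , 283.1505397 ],
       [  0.        , 304.95127886, 213.59935992],
       [  0.        ,   0.        ,   1.        ]]), 'R': array([[ 0.12134326, -0.99260993, -0.00116112],
       [-0.94819896, -0.11626   ,  0.29563886],
       [-0.29358906, -0.03477281, -0.95529907]]), 't': array([0.09137905, 0.44314923, 0.53968821])} [[ 9.92700619e-01  1.20602774e-01  6.72830955e-04]
 [ 1.20603101e-01 -9.92700696e-01 -4.68341955e-04]
 [ 6.11436418e-04  5.46068848e-04 -9.99999664e-01]]
lid_lip [(0.89, 285, 73)]
lid_hinge [(0.72, 288, 74)]
coil []
case [(0.52, 288, 73)]
```

View pics/w1.png

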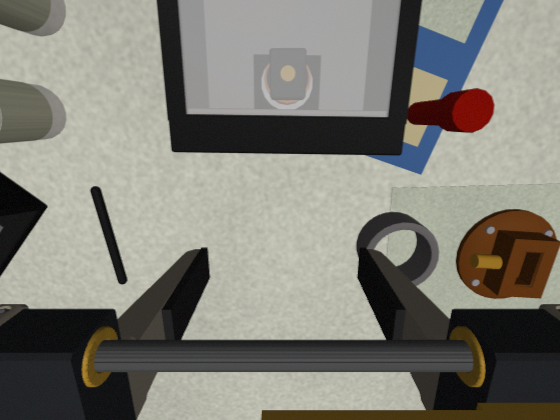

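The wrist view shows the shut lid's front edge from (172,152) to (403,154), the coil's grip top around (288,73) through the clear panel, and the jaws wide open and empty.

Run:
```python
from h import *
np.set_printoptions(precision=4,suppress=True)
k=viewer.get_calibration("wrist")
a,b=ray(k,(173,152),.1255),ray(k,(403,154),.1255)
print("corners",a,b,"width",np.linalg.norm(a-b)); d=a-b; yaw=np.arctan2(-d[0],d[1]); print("yaw",yaw)
m=(a+b)/2; u=np.array([np.cos(yaw),np.sin(yaw)]); print("case from lip",m[:2]+.095*u)
c=ray(k,(288,73),.113); print("coil top",c)
P=np.array([.6387,.1668,.119]); print("expected coil",place(P,[[-.032,0,.113]]), "case from coil",c[:2]+.032*u)
print(proj(k,place(P,[[-.095,.095,.1255],[-.095,-.095,.1255],[-.032,0,.113],[-.051,-.015,.113],[-.013,-.015,.113],[-.013,.015,.113]])))
```

```text
corners [0.5315 0.2479 0.1255] [0.5522 0.0565 0.1255] width 0.19252735871884813
yaw 0.10768685375398389
case from lip [0.6363 0.1624]
coil top [0.6044 0.1597 0.113 ]
expected coil [[0.6069 0.163  0.113 ]] case from coil [0.6362 0.1631]
[[170.6919 149.8272]
 [398.4416 149.189 ]
 [284.3028  69.1211]
 [302.4043  94.1207]
 [303.1615  42.8293]
 [265.3645  42.9657]]
```

```bash
python3 -m crank '.01 .001 .035 0;.013 .002 .035 0;.013 .002 .035 0;0 0 0 0' 0.06
python3 -m crank '.005 0 0 0;.003 0 0 0;.002 0 0 0;.002 0 0 0;0 0 0 0'
```

```text
time: 3.75
tcp_pos: [0.5183, 0.1483, 0.1212]
orientation: [[0.993, 0.117, -0.01], [0.117, -0.993, -0.001], [-0.01, -0.0, -1.0]]
ft_force: [-0.8, -0.7, -0.9]
grip_width: 0.0626
grasp_force: 0.0
time: 4.25
tcp_pos: [0.5318, 0.1508, 0.1282]
orientation: [[0.993, 0.118, -0.002], [0.118, -0.993, -0.001], [-0.003, 0.001, -1.0]]
ft_force: [-8.7, -1.8, 7.0]
grip_width: 0.0598
grasp_force: 4.1
```

```bash
python3 -m crank '0 0 0 0;0 0 0 0'; python3 -m crank '0.0005 0 -.005 0;0.0005 0 -.005 0;0.0005 0 -.005 0;0.0005 0 -.005 0;0 0 0 0'
```

```text
time: 4.45
tcp_pos: [0.5318, 0.1508, 0.1282]
orientation: [[0.993, 0.118, -0.002], [0.118, -0.993, -0.001], [-0.002, 0.001, -1.0]]
ft_force: [-7.9, -1.3, 6.1]
grip_width: 0.0598
grasp_force: 4.0
time: 4.95
tcp_pos: [0.5332, 0.151, 0.1474]
orientation: [[0.993, 0.118, -0.004], [0.118, -0.993, -0.001], [-0.004, 0.001, -1.0]]
ft_force: [-6.0, -2.5, -0.1]
grip_width: 0.0597
grasp_force: 3.2
```

```bash
python3 -m crank '0.0015 0 -.006 0;0.0015 0 -.006 0;0.0015 0 -.006 0;0.002 0 -.006 0;0 0 0 0'
python3 - <<'E'
from h import *
import cv2
a=viewer.capture("scene")[:,:,::-1]; b=viewer.capture("wrist")[:,:,::-1]
c=cv2.resize(a[120:270,290:430],(392,420))
cv2.imwrite("pics/l1.png",np.hstack([c,cv2.resize(b,(408,306))[[*range(306)]+[0]*114]]))
E
```

```text
time: 5.45
tcp_pos: [0.5382, 0.1516, 0.1712]
orientation: [[0.993, 0.118, -0.007], [0.118, -0.993, -0.002], [-0.008, 0.001, -1.0]]
ft_force: [-10.2, -1.8, 1.7]
grip_width: 0.06
grasp_force: 5.9
```

View pics/l1.png

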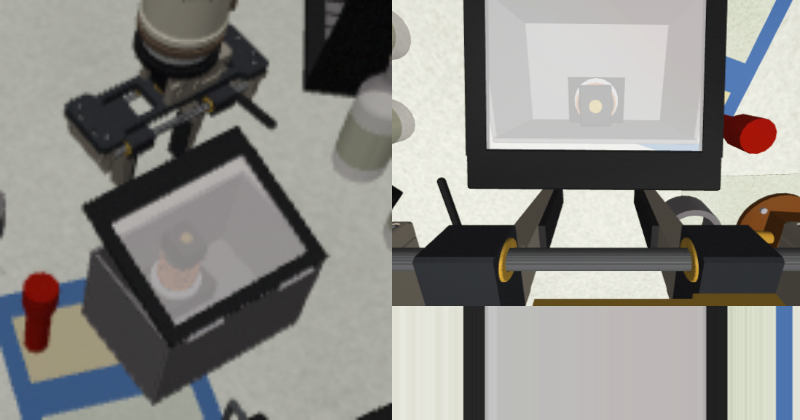

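The lid is up about 15°, with its lip resting on both fingertips. I'll go on along the arc.

```bash
python3 -m crank '.0025 0 -.007 0;.0025 0 -.007 0;.003 0 -.007 0;.003 0 -.007 0;.003 0 -.006 0;.0045 0 -.0065 0;.0045 0 -.0065 0;.005 0 -.0065 0;.005 0 -.0065 0;.005 0 -.006 0'; python3 -m crank '.006 0 -.005 0;.006 0 -.005 0;.006 0 -.005 0;.006 0 -.005 0;.006 0 -.005 0;.007 0 -.0035 0;.007 0 -.0035 0;.007 0 -.003 0;.007 0 -.003 0;0 0 0 0'
python3 - <<'E'
from h import *
import cv2
a=viewer.capture("scene")[:,:,::-1]; b=viewer.capture("side")[:,:,::-1]
cv2.imwrite("pics/l2.png",np.hstack([cv2.resize(a[100:270,290:430],(346,420)),cv2.resize(b[60:210,230:380],(420,420))]))
E
```

```text
time: 6.55
tcp_pos: [0.5775, 0.156, 0.2391]
orientation: [[0.993, 0.118, -0.003], [0.118, -0.993, -0.002], [-0.003, 0.002, -1.0]]
ft_force: [-8.5, -2.3, 5.8]
grip_width: 0.0598
grasp_force: 4.5
time: 7.55
tcp_pos: [0.6378, 0.1636, 0.2747]
orientation: [[0.993, 0.118, 0.001], [0.118, -0.993, 0.0], [0.001, -0.0, -1.0]]
ft_force: [0.3, 0.7, -0.1]
grip_width: 0.0598
grasp_force: 0.1
```

View pics/l2.png

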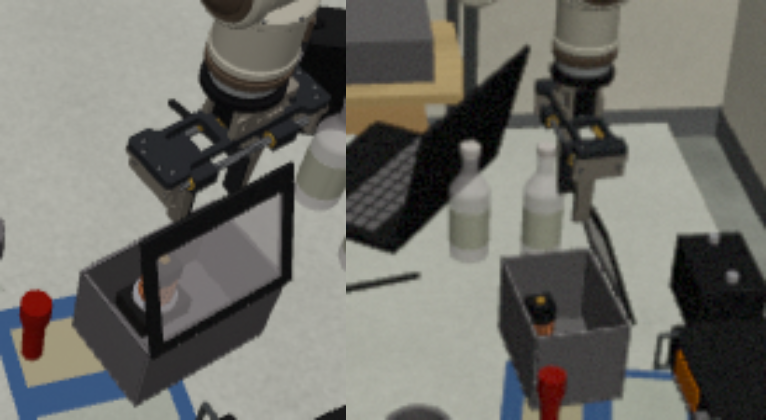

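```bash
python3 -m crank '.008 0 0 0;.008 0 0 0;.008 0 0 0;.008 0 0 0;0 0 0 0'
```

```text
time: 8.15
tcp_pos: [0.6694, 0.1672, 0.274]
orientation: [[0.993, 0.118, 0.0], [0.118, -0.993, 0.0], [0.0, -0.0, -1.0]]
ft_force: [0.5, -0.2, 1.0]
grip_width: 0.0599
grasp_force: 0.0
```

```bash
python3 -m crank '-.022 0 .02 0;-.022 0 .04 0;-.021 0 .045 0;0 0 .035 0;0 0 .026 0;0 0 0 0'
python3 - <<'E'
from h import *
import cv2
o=readout.observe();print(o["tcp_pos"],o["ft_force"])
a=viewer.capture("scene")[:,:,::-1]; b=viewer.capture("wrist")[:,:,::-1]
cv2.imwrite("pics/l3.png",np.hstack([cv2.resize(a[100:270,290:430],(346,420)),cv2.resize(b,(450,338))[[*range(338)]+[0]*82]]))
E
```

```text
time: 8.75
tcp_pos: [0.6003, 0.1593, 0.1038]
orientation: [[0.993, 0.118, -0.009], [0.118, -0.993, -0.001], [-0.009, -0.001, -1.0]]
ft_force: [-0.9, 0.6, -0.6]
grip_width: 0.0604
grasp_force: 0.0
[0.60032782 0.15928665 0.10383644] [-0.93698705  0.5500372  -0.61687986]
```

View pics/l3.png

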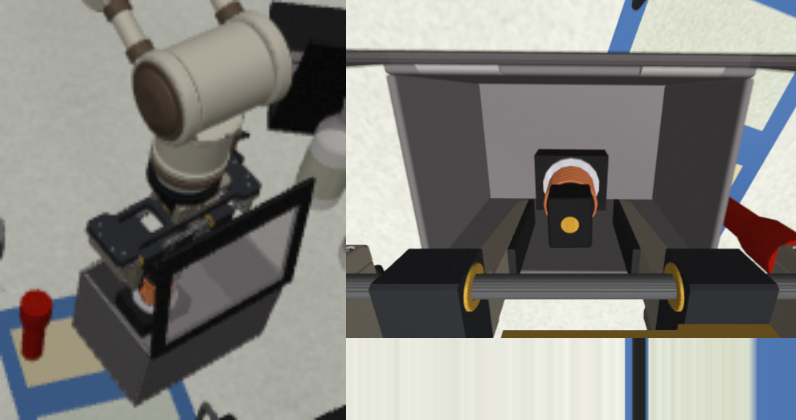

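The wrist view shows the jaws straddling the grip block (knob at full-picture pixel (279,278)). The lid stands up clear of the hand.

Run:
```python
from h import *
k=viewer.get_calibration("wrist");print(ray(k,(278.8,278.3),.114), readout.observe()["tcp_pos"])
```

```text
[0.60496561 0.16230211 0.114     ] [0.60416345 0.15956774 0.10911699]
```

```bash
python3 -m crank '.001 -.0025 .002 0;0 0 0 0;0 0 0 0;0 0 0 0;0 0 0 0;0 0 0 0' 0.02 35
```

```text
time: 9.45
tcp_pos: [0.6051, 0.1622, 0.1074]
orientation: [[0.993, 0.118, 0.001], [0.118, -0.993, 0.0], [0.001, -0.0, -1.0]]
ft_force: [0.5, 0.6, 4.2]
grip_width: 0.0295
grasp_force: 35.0
```

```bash
python3 -m crank '0 0 -.005 0;0 0 -.015 0;0 0 -.03 0;0 0 -.03 0;0 0 -.03 0;0 0 -.02 0;-.02 0 -.005 0;-.035 0 0 0;-.035 0 0 0;-.035 0 0 0;-.01 0 0 0'
```

```text
time: 10.55
tcp_pos: [0.4672, 0.1461, 0.2417]
orientation: [[0.993, 0.119, -0.002], [0.119, -0.993, -0.0], [-0.002, -0.0, -1.0]]
ft_force: [1.0, 0.8, -2.7]
grip_width: 0.03
grasp_force: 35.0
```

```bash
python3 -m crank '.003 .02 -.01 0;.0045 .04 0 0;.0045 .04 0 0;.0045 .04 0 0;.0045 .04 0 0;.0045 .04 0 0;.0045 .04 0 0;.0045 .04 0 0;.0045 .04 0 0;.003 .03 0 0;0 0 0 4.5;0 0 0 4.5'; python3 -m crank '0 0 0 0;0 0 0 0;0 0 0 0'
python3 - <<'E'
from h import *
import cv2
k=viewer.get_calibration("wrist");b=viewer.capture("wrist")[:,:,::-1]; np.save("k.npy",k,allow_pickle=True)
cv2.imwrite("pics/w2.png",b)
print(readout.observe()["tcp_pos"])
for l in ["mount","mount_slot"]: print(l,[(round(x["confidence"],2),x["centre"][0]*560,x["centre"][1]*420) for x in viewer.boxes_of("wrist",l)][:3])
print(proj(k,place([.6749,-.2263,-.0384],np.array([[-39,-28,45],[-39,28,45],[39,28,45],[39,-28,45],[-22,-10,45],[-22,10,45],[22,10,45],[22,-10,45]])/1e3)))
E
```

```text
time: 11.75
tcp_pos: [0.5561, -0.2177, 0.2518]
orientation: [[0.999, -0.044, -0.0], [-0.044, -0.999, 0.0], [-0.0, -0.0, -1.0]]
ft_force: [-0.3, -0.1, -1.2]
grip_width: 0.0297
grasp_force: 35.0
time: 12.05
tcp_pos: [0.556, -0.2161, 0.2518]
orientation: [[0.999, -0.037, 0.0], [-0.037, -0.999, -0.0], [0.0, 0.0, -1.0]]
ft_force: [0.2, 1.2, -2.1]
grip_width: 0.0299
grasp_force: 35.0
[ 0.55601486 -0.2160965   0.25176027]
mount [(0.88, 222.208, 256.284), (0.74, 509.096, 322.686), (0.7, 290.024, 88.41)]
mount_slot [(0.85, 221.816, 255.10800000000003), (0.72, 287.224, 87.69600000000001), (0.71, 504.672, 322.51800000000003)]
[[313.3875531  122.3474739 ]
 [263.81638625 122.33958267]
 [262.43528658  45.09855829]
 [315.57379892  45.08642934]
 [297.66569957 106.40453013]
 [279.69882863 106.40310632]
 [279.56645605  62.86346469]
 [298.25143161  62.86086504]]
```

View pics/w2.png

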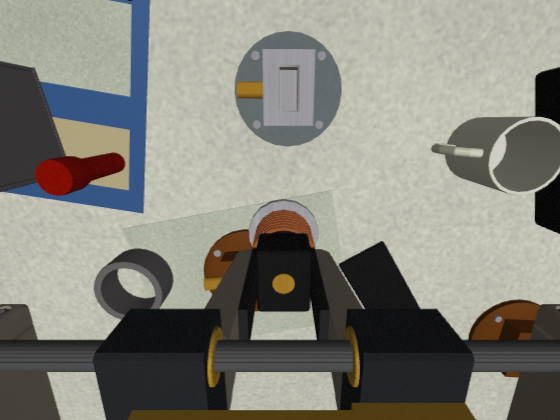

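The wrist view shows the coil upright in the jaws (knob at (284,284)). The grey mount's block is at (263–314, 50–125) with its slot at about (289,88). I'll extract edges accurately.

Run:
```python
from h import *
import cv2
np.set_printoptions(precision=4,suppress=True)
k=np.load("k.npy",allow_pickle=True).item(); b=cv2.imread("pics/w2.png")
g=b.astype(int); hsv=cv2.cvtColor(b,cv2.COLOR_BGR2HSV)
t=np.array([.556,-.2161,.2518]); x=np.array([.9993,-.037]); y=np.array([-.037,-.9993])
# block top: sub-pixel edges via gradient of row/col profiles
G=cv2.GaussianBlur(cv2.cvtColor(b,cv2.COLOR_BGR2GRAY),(3,3),0).astype(float)
def pk(p,lo,hi):
    d=np.abs(np.diff(p)); i=lo+np.argmax(d[lo:hi]); w=d[i-1:i+2]; return i+.5+(w@[-1,0,1])/w.sum()
for c in (270,307): print("block rows at col",c,pk(G[:,c-3:c+3].mean(1),42,56),pk(G[:,c-3:c+3].mean(1),115,135))
for r in (58,116): print("block cols at row",r,pk(G[r-3:r+3].mean(0),255,270),pk(G[r-3:r+3].mean(0),306,322))
for r in (75,100): print("slot cols at row",r,pk(G[r-4:r+4].mean(0),272,285),pk(G[r-4:r+4].mean(0),292,303))
print("slot rows",pk(G[:,284:294].mean(1),58,72),pk(G[:,284:294].mean(1),104,118))
m=((hsv[...,0]>12)&(hsv[...,0]<28)&(hsv[...,1]>100)).astype(np.uint8); m[:270]=0;m[300:]=0;m[:,:265]=0;m[:,300:]=0
M=cv2.moments(m,True);u=(M["m10"]/M["m00"],M["m01"]/M["m00"]);c=ray(k,u,t[2]+.0056)
print("knob",u,"coil in tool",(c-t)[:2]@x,(c-t)[:2]@y)
cv2.imwrite("pics/w2c.png",np.hstack([cv2.resize(b[25:150,225:350],(400,400),interpolation=2),cv2.resize(b[190:320,220:350],(400,400),interpolation=2)]))
```

```text
block rows at col 270 48.54406779661017 125.43286219081273
block rows at col 307 48.666666666666664 125.4309090909091
block cols at row 58 262.31021897810217 314.55
block cols at row 116 262.7325581395349 312.6771653543307
slot cols at row 75 279.6875 296.0951557093426
slot cols at row 100 279.5 295.765780730897
slot rows 69.49881936245572 111.64473684210526
knob (283.03299492385787, 283.3096446700508) coil in tool -0.00151396842314803 -0.0002331254843603037
```

View pics/w2c.png

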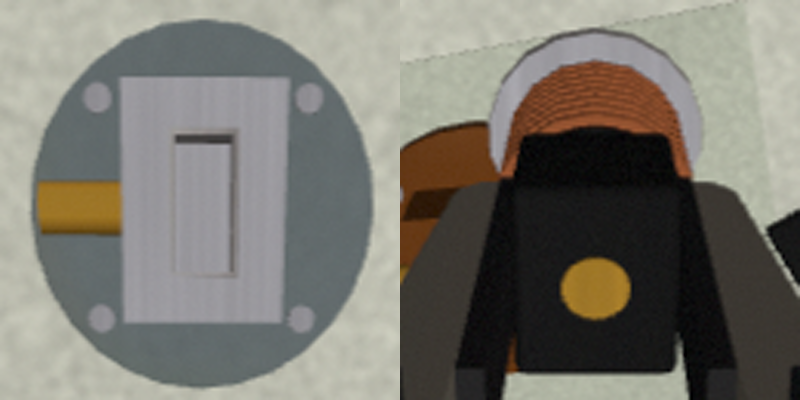

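Run:
```python
from h import *
np.set_printoptions(precision=4,suppress=True)
k=np.load("k.npy",allow_pickle=True).item()
T=np.array([[-39,-28,45],[-39,28,45],[39,28,45],[39,-28,45],[-24,-12,45],[-24,12,45],[24,12,45],[24,-12,45]])/1e3
P=[(312.4,125.43),(262.8,125.43),(262.25,48.6),(314.8,48.6),(299,111.6),(279,111.6),(279,65),(299.6,65)]
for s in (slice(0,4),slice(4,8),slice(0,8)):
    p,r=fit([(k,T[s],np.array(P)[s])],[.675,-.226,-.04]); print(p,np.abs(r).max(),r.ravel())
    t=np.array([.556,-.2161]);x=np.array([.9993,-.037]); y=np.array([-.037,-.9993]); d=p[:2]-t
    print("tool move",d@x+.0015,d@y+.0002)
```

```text
[ 0.6716 -0.2254 -0.0434] 0.320709993421076 [ 0.0244  0.1144  0.1972 -0.1507 -0.3207 -0.1228  0.1026  0.1607]
tool move 0.1173641339638114 0.0051952724610152155
[ 0.6711 -0.2266 -0.0391] 0.8965799805848746 [ 0.7286  0.3207 -0.7227  0.3022 -0.8966 -0.2779  0.8884 -0.2632]
tool move 0.1168762039273895 0.00639623153274676
[ 0.6714 -0.2258 -0.042 ] 1.5382684984660386 [ 0.46    0.2892  0.6416  0.0943  0.0551  0.158   0.4681  0.3607 -0.0067
  0.1102 -1.4621  0.0261 -1.5383 -0.5782  0.2513 -0.4919]
tool move 0.11713529713285646 0.005640369755346878
```

```bash
python3 -m crank '.03 .0014 0 .3;.03 .0014 .01 0;.03 .0014 .03 0;.02 .0013 .03 0;.007 0 .02 0;0 0 .01 0;0 0 0 0;0 0 0 0;0 0 0 0'
python3 - <<'E'
from h import *
o=readout.observe();t=o["tcp_pos"];R=o["orientation"];yaw=np.arctan2(R[1,0],R[0,0])
c=t+R[:,0]*-.0015+R[:,1]*-.0002; d=np.array([.6715,-.2256,0])-c; print(t,yaw,"off",d@R[:,0],d@R[:,1],o["ft_force"])
E
```

```text
time: 13.1
tcp_pos: [0.6732, -0.2273, 0.1541]
orientation: [[0.999, -0.044, 0.003], [-0.044, -0.999, -0.002], [0.003, 0.002, -1.0]]
ft_force: [-0.3, -0.5, -1.4]
grip_width: 0.0298
grasp_force: 35.0
[ 0.67324974 -0.22733708  0.15405456] -0.0437864496841004 off -0.0008042139860182488 -0.0016976021861877953 [-0.25823027 -0.45760806 -1.38606597]
```

```bash
python3 -m crank '-.0008 -.0017 .005 0;0 0 .005 0;0 0 .005 0;0 0 0 0;0 0 0 0'; python3 -m crank '0 0 .002 0;0 0 .002 0;0 0 .002 0;0 0 .002 0;0 0 0 0'
```

```text
time: 13.6
tcp_pos: [0.6717, -0.2249, 0.1362]
orientation: [[0.999, -0.044, -0.001], [-0.044, -0.999, 0.0], [-0.001, -0.0, -1.0]]
ft_force: [0.2, 1.2, -2.5]
grip_width: 0.0293
grasp_force: 35.0
time: 14.1
tcp_pos: [0.6717, -0.2249, 0.1281]
orientation: [[0.999, -0.044, -0.001], [-0.044, -0.999, 0.0], [-0.001, -0.0, -1.0]]
ft_force: [0.1, 0.0, -2.8]
grip_width: 0.0295
grasp_force: 35.0
```

```bash
python3 -m crank '0 0 .002 0;0 0 .002 0;0 0 .002 0;0 0 .002 0;0 0 .001 0;0 0 0 0'; python3 -m crank '0 0 .001 0;0 0 0 0;0 0 0 0'
```

```text
time: 14.7
tcp_pos: [0.6718, -0.2249, 0.1193]
orientation: [[0.999, -0.044, -0.0], [-0.044, -0.999, 0.0], [-0.0, -0.0, -1.0]]
ft_force: [0.5, 0.2, -2.7]
grip_width: 0.0298
grasp_force: 35.0
time: 15.0
tcp_pos: [0.6719, -0.225, 0.1187]
orientation: [[0.999, -0.044, 0.0], [-0.044, -0.999, -0.0], [0.0, 0.0, -1.0]]
ft_force: [-0.4, -0.1, -1.8]
grip_width: 0.0295
grasp_force: 35.0
```

```bash
python3 -m crank '0 0 .0007 0;0 0 .0007 0;0 0 0 0;0 0 0 0'
```

```text
time: 15.4
tcp_pos: [0.6721, -0.2251, 0.1176]
orientation: [[0.999, -0.044, 0.0], [-0.044, -0.999, -0.0], [0.0, 0.0, -1.0]]
ft_force: [0.1, 0.9, 0.6]
grip_width: 0.0301
grasp_force: 35.0
```

```bash
python3 -m crank '0 0 0 0;0 0 0 0;0 0 0 0;0 0 0 0;0 0 -.005 0;0 0 -.015 0;0 0 -.03 0;0 0 -.04 0;0 0 -.04 0;-.03 0 0 0;-.04 0 0 0;-.04 0 0 0' 0.07; python3 -m crank '-.02 0 0 0;0 0 0 0;0 0 0 0;0 0 0 0;0 0 0 0'
python3 - <<'E'
from h import *
import cv2
s=viewer.capture("scene")[:,:,::-1]; d=viewer.capture("side")[:,:,::-1]; w=viewer.capture("wrist")[:,:,::-1]
f=lambda im,w,h:cv2.resize(im,(w,h),interpolation=2)
cv2.imwrite("pics/end.png",np.vstack([np.hstack([f(s[150:330,190:430],400,300),f(d[110:290,230:470],400,300)]),np.hstack([f(w[:210,140:420],400,300),f(s[235:310,195:295],400,300)])]))
E
```

```text
time: 16.6
tcp_pos: [0.5613, -0.2203, 0.2491]
orientation: [[0.999, -0.043, 0.002], [-0.043, -0.999, -0.002], [0.002, 0.002, -1.0]]
ft_force: [-0.7, -0.6, -0.7]
grip_width: 0.0703
grasp_force: 0.0
time: 17.1
tcp_pos: [0.5429, -0.2194, 0.2473]
orientation: [[0.999, -0.043, 0.0], [-0.043, -0.999, -0.0], [0.0, 0.0, -1.0]]
ft_force: [0.3, -0.9, 0.5]
grip_width: 0.0701
grasp_force: 0.0
```

View pics/end.png

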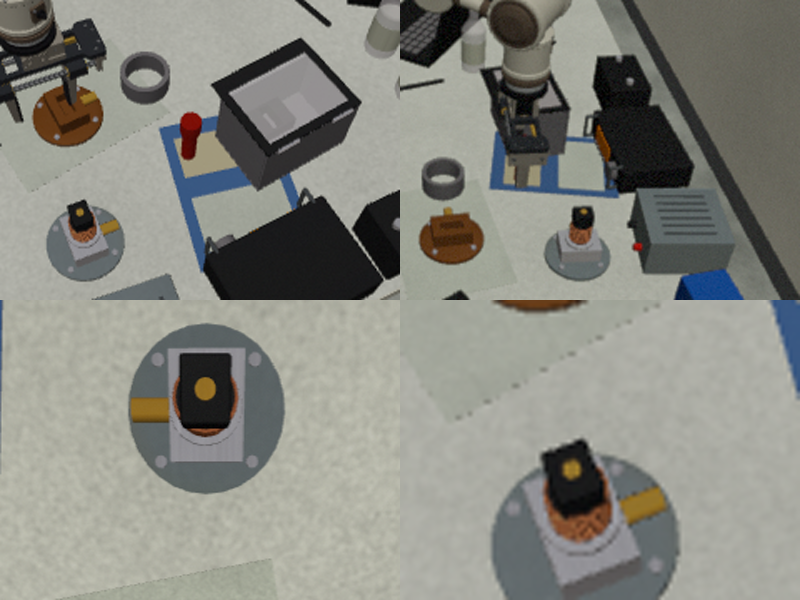

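The coil stands flush in the grey mount, and the case is empty with its lid down. I'll wait a few seconds and check that the lid is fully shut against the first picture.

```bash
python3 -m crank '0 0 0 0;0 0 0 0;0 0 0 0;0 0 0 0;0 0 0 0;0 0 0 0;0 0 0 0;0 0 0 0;0 0 0 0;0 0 0 0;0 0 0 0;0 0 0 0'; python3 -m crank '0 0 0 0;0 0 0 0;0 0 0 0;0 0 0 0;0 0 0 0;0 0 0 0;0 0 0 0;0 0 0 0;0 0 0 0;0 0 0 0;0 0 0 0;0 0 0 0' | head -1
python3 - <<'E'
from h import *
import cv2
a=cv2.imread("pics/scene0.png"); s=viewer.capture("scene")[:,:,::-1]
d=np.abs(a.astype(int)-s).max(2)
for n,(x0,x1,y0,y1) in dict(lidright=(372,410,170,240),hingeside=(330,400,205,262),torch=(295,315,212,250),tape=(262,292,180,212),mug=(125,172,280,322),phone=(138,190,212,254),bottles=(408,465,135,212)).items():
    r=d[y0:y1,x0:x1]; print(n,np.median(r),(r>40).sum(),r.size)
E
```

```text
time: 18.45
tcp_pos: [0.542, -0.2193, 0.2472]
orientation: [[0.999, -0.044, -0.0], [-0.044, -0.999, 0.0], [-0.0, -0.0, -1.0]]
ft_force: [-0.8, -0.0, -0.1]
grip_width: 0.0701
grasp_force: 0.0
time: 19.65
lidright 2.0 0 2660
hingeside 2.0 0 3990
torch 2.0 18 760
tape 2.0 14 960
mug 2.0 0 1974
phone 2.0 19 2184
bottles 2.0 0 4389
```

```bash
python3 -c "
from workcell import order; print(order.hand_in())"
```

```text
the job is handed in; nothing more can be done
None
```

The coil is seated in the grey aerial mount and the case is shut. The other things on the table look undisturbed in the final camera check. The job was handed in at about 20 s; the hand-in returned no verdict.

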